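# Grade a stand-off pillar in the taper gauge

### The job

Take the pillar from the blue pad by its cap and, keeping it upright with its shank down in the gauge's slot, slide it from the wide mouth gently inwards until it wedges, with a light push of some 5 N and no more force than that needs. Read which coloured band on the jaws it stopped in, draw it out and stand it upright in the tray of that colour. Leave the other two pillars on the cork and everything else on the bench where they are.

Things in the scene. Friction and masses are not known exactly. Their poses are not given: they have to be found in the camera images.
- gauge: tapered slot gauge, screwed down; origin at the centre of its underside, z up. Dark steel base 200 (x) x 110 (y) x 8 mm, on it two aluminium jaws 16 mm thick, tops 44 mm above the bench. Between them runs a slot along x, centred on y = 0, open above and at its ends: mouth at x = -70 mm, narrow end at x = +80 mm. A shank enters at the mouth, towards +x; the cap stays above the jaws
- slot_mouth (a point): middle of the gauge slot's wide mouth, level with the jaw tops; axes as the gauge. Here the slot is 34 mm wide (up to 1.5 mm more or less, as the left jaw was last set, which shifts every stop by up to 9 mm); along +x it narrows evenly, 1 mm in 6 mm, over 150 mm, so every shank wedges on the way and clings a little when drawn back
- bands (a point): point on the slot's centre line, level with the jaw tops, in the middle of the yellow band; axes as the gauge. Coloured bands across both jaw tops, each 30 mm long: from this point green lies at x = -45 to -15 mm, yellow at -15 to +15 mm, red at +15 to +45 mm. The axis of a wedged pillar stands within about 12 mm of the middle of its band
- jaw_left: left jaw (+y side of the slot) of the gauge, 150 mm long, 36 mm high; origin on the slot's centre line at the height of the base's top, axes as the gauge
- jaw_right: right jaw (-y side of the slot) of the gauge, 150 mm long, 36 mm high; origin on the slot's centre line at the height of the base's top, axes as the gauge
- pad: blue square pad, 60 x 60 x 4 mm, fixed to the bench; origin at the centre of its underside. The pillar to be gauged stands on its middle
- holder: cork strip, 70 (x) x 150 (y) x 4 mm, fixed; origin at the centre of its underside. The two other pillars stand on it, 80 mm apart
- pillar_a_mid (a point): centre (half-way up) of an upright stand-off pillar, 78 mm tall, z up its axis, about 90 g: brass shank 56 mm long, on it a round black cap 30 mm in diameter, 22 mm high (cap centre 28 mm above this point, underside of the pillar 39 mm below it). The shank is 14, 19 or 24 mm thick, one of each among the three; names do not tell which. Any of them may stand on the blue pad
- pillar_b_mid (a point): as pillar_a_mid, for another pillar: same build, same cap, another shank diameter
- pillar_c_mid (a point): as pillar_a_mid, for another pillar: same build, same cap, another shank diameter
- tray_green: green open square tray, fixed, 86 x 86 mm outside and 26 mm high, walls 3 mm; its floor is at most 5 mm thick; origin at the centre of its underside. For pillars that wedge in the green band. The three trays change places
- tray_yellow: yellow open square tray, fixed, 86 x 86 mm outside and 26 mm high, walls 3 mm; its floor is at most 5 mm thick; origin at the centre of its underside. For pillars that wedge in the yellow band. The three trays change places
- tray_red: red open square tray, fixed, 86 x 86 mm outside and 26 mm high, walls 3 mm; its floor is at most 5 mm thick; origin at the centre of its underside. For pillars that wedge in the red band. The three trays change places
- spool: bystander: bare steel-coloured solder spool, 56 mm across, 46 mm high; origin at its underside
- flux: bystander: small bottle with a red cap, 40 mm across, 85 mm high; origin at its underside
- mouse: bystander: black computer mouse, 105 x 62 x 34 mm; origin at its underside
- board: bystander: green circuit board, 65 x 130 x 5 mm; origin at its underside
- driver: bystander: red-handled screwdriver, 160 mm long, lying; origin at its underside
- screws: bystander: glass jar with steel lid, 50 mm across, 50 mm high; origin at its underside
- pillar_a: the same pillar as pillar_a_mid; origin at the centre of its underside, z up its axis
- pillar_b: the same pillar as pillar_b_mid; origin at the centre of its underside, z up its axis
- pillar_c: the same pillar as pillar_c_mid; origin at the centre of its underside, z up its axis
Things that resemble listed ones, but are neither listed nor needed, are in the scene too. Leave any pink look-alike of the pillar_b alone.

How it is judged (in metres and radians):
On the way:
1. the pillar stands upright in the slot, wedged: pressing on both jaws at once, with more than 2.5 N on each (((height (world z) of pillar_a_mid below 0.072 m and angle between pillar_a_mid's own z axis and vertical below 0.06 rad and contact force between pillar_a and jaw_left above 2.5 N and contact force between pillar_a and jaw_right above 2.5 N) or (height (world z) of pillar_b_mid below 0.072 m and angle between pillar_b_mid's own z axis and vertical below 0.06 rad and contact force between pillar_b and jaw_left above 2.5 N and contact force between pillar_b and jaw_right above 2.5 N) or (height (world z) of pillar_c_mid below 0.072 m and angle between pillar_c_mid's own z axis and vertical below 0.06 rad and contact force between pillar_c and jaw_left above 2.5 N and contact force between pillar_c and jaw_right above 2.5 N))), for 0.15 s.
At the end, for the whole second after the job is handed in: The pillar from the pad stands upright (within 0.1 rad), at rest, on the floor of the tray whose colour is that of the band it wedged in, its axis within 38 mm of the tray's middle both ways; the two others still stand on the cork, within 12 mm of where they were (((x of pillar_a_mid in the frame of tray_yellow between -0.038 and 0.038 m and y of pillar_a_mid in the frame of tray_yellow between -0.038 and 0.038 m and height (world z) of pillar_a_mid below 0.048 m and angle between each of pillar_a_mid, pillar_b_mid, pillar_c_mid's own z axis and vertical below 0.1 rad and linear speed of pillar_a below 0.01 m/s and horizontal distance between each of pillar_b_mid, pillar_c_mid and holder below 0.07 m and distance of each of pillar_b_mid, pillar_c_mid from where it was at the start of the episode below 0.012 m) or (x of pillar_b_mid in the frame of tray_red between -0.038 and 0.038 m and y of pillar_b_mid in the frame of tray_red between -0.038 and 0.038 m and height (world z) of pillar_b_mid below 0.048 m and angle between each of pillar_b_mid, pillar_a_mid, pillar_c_mid's own z axis and vertical below 0.1 rad and linear speed of pillar_b below 0.01 m/s and horizontal distance between each of pillar_a_mid, pillar_c_mid and holder below 0.07 m and distance of each of pillar_a_mid, pillar_c_mid from where it was at the start of the episode below 0.012 m) or (x of pillar_c_mid in the frame of tray_green between -0.038 and 0.038 m and y of pillar_c_mid in the frame of tray_green between -0.038 and 0.038 m and height (world z) of pillar_c_mid below 0.048 m and angle between each of pillar_c_mid, pillar_a_mid, pillar_b_mid's own z axis and vertical below 0.1 rad and linear speed of pillar_c below 0.01 m/s and horizontal distance between each of pillar_a_mid, pillar_b_mid and holder below 0.07 m and distance of each of pillar_a_mid, pillar_b_mid from where it was at the start of the episode below 0.012 m))); the robot touches nothing.
It fails at once if a pillar is forced: it presses on either jaw of the gauge with more than 16 N (contact force between any of pillar_a, pillar_b, pillar_c and jaw_left above 16 N or contact force between any of pillar_a, pillar_b, pillar_c and jaw_right above 16 N).
It fails at once if a bystander is moved more than 30 mm (distance of any of spool, flux, mouse, board, driver, screws from where it was at the start of the episode above 0.03 m).
It also fails if it takes over 64 s, if anything falls off the work surface, if the arm or the gripper's body presses on something with over 40 N, if the wrist force passes 120 N, or if a joint passes its speed limit or range.

### The arm

A 6-joint arm with a two-finger parallel gripper is mounted at the origin on the work surface. World frame = base frame: x ahead of the robot, y to its left, z up, the work surface at z = 0. Lengths are in mm, angles in degrees, forces in N, time in s.
With the tool pointing down it reaches from about 325 to 850 mm from the base axis. Payload 4.4 kg.
Tool frame: the origin (TCP) lies midway between the tips of the shut fingers; the grasp point (between the pads) lies 19 mm behind it; y points along the fingers, z is the direction in which the jaws open and shut, and the axes are right-handed (so a half turn about y gives the same grasp; the last joint's range is limited). The gripper opens to 94 mm and grips with 3 to 60 N. Pads are 16 mm wide; open, the fingers measure 119 mm over their backs; the gripper's body (75 mm by 177 mm) begins 78 mm behind the grasp point.
Start: joints at [66.95, 11.837, 88.321, -0, 79.842, -8.623], TCP at [143.27, 556.867, 205.447] pointing down, gripper open.
Joint ranges: [-156.59, 156.59], [-49.26, 127.26], [12.9, 141.05], [-63.56, 243.56], [4.71, 150.69], [-161.64, 161.64]. Speed limits (degrees/s): [159.86, 159.86, 180, 180, 180, 180].

### API

Orientations are given as a 3x3 rotation matrix whose columns are the frame's x, y, z axes.
In Python, from workcell import arm gives the robot as it stands.
- The arm moves only by the tool drive_tool, never from a script. Its argument "rows" is a list of rows, each an object of numbers: "x", "y", "z": the shift along the tool's x, y, z in cm; "wx", "wy", "wz": the turn, a rotation vector about the tool's x, y, z in rad; "gripper": the closure in counts, from 0 (fully open) to 255 (shut). A call has 1 to 10 rows; each row is the pose to reach, as a shift and turn from the pose commanded when the call began, along the tool's axes at that moment; what a row does not reach only later rows make up. A row lasts 1/8 s, in which the tool goes at most 62.5 mm and 10.7 degrees, less where a joint would pass 70% of its speed; a pose out of reach is approached as far as the arm can. A call with a gripper value outside its range is refused whole. The fingers move at their own pace and stop on an object; the grip force is fixed at half the most. Time passes only in rows, so rows that repeat a pose let the fingers close. It gives the time, the measured TCP pose, the force and the opening at its end, in the units of the state.
- arm.read_state(): the state, without advancing time (a new reading comes with each control period).
- arm.snapshot(name): name is "scene" or "top"; returns a dict with "frame" (420x560x3 uint8, blue, green, red), "mtx" (3x3 intrinsics, pixels), "world_from_camera" (4x4, takes a point from camera to world coordinates). Camera axes: x right, y down, z forward; pixel columns grow to the right and rows downward; lengths in mm; the calibration is good to about 2 mm. A picture is of the moment at which its call begins. There is no depth.
- arm.job_done(): hands the job in, once; it reports no verdict.
The state is a dict: "time": time; "joint_pos": joint angles; "joint_velocities": joint speeds; "joint_torque": joint torques, N m; "ee_pos": TCP position; "tool_rot": TCP orientation; "force": force on the tool from outside, world axes, zero at the start; "wrist_torque": the same for the moment, N m; "opening": opening from 0.0 (shut) to 1.0 (fully open).
Only numpy, scipy, OpenCV 4.12 (cv2) and the standard library are available. Lean on these libraries where they do the work, as an engineer would, in place of code of your own. Each camera call takes 0.05 s, during which the arm holds its last target. There are 200 camera calls.

## Working session

There is one attempt and no reset: what is moved stays moved. The work goes in short steps, Python scripts to look and compute and a tool call to move; the robot and the scene stay as the last step left them, time stands still between calls to the robot, and variables do not carry over. Pictures are saved under pics/ and viewed, about 8 in all and at most 12, crops included, and the job is handed in when it is done.

Besides the shell and the picture viewer there is one more tool, called after "Call:" as name(argument=value, ...) on one line, values as JSON. drive_tool: Moves the arm, as the interface text tells. Its arguments: {"type":"object","properties":{"rows":{"type":"array","items":{"type":"object","properties":{"x":{"type":"number"},"y":{"type":"number"},"z":{"type":"number"},"wx":{"type":"number"},"wy":{"type":"number"},"wz":{"type":"number"},"gripper":{"type":"number"}}}}},"required":["rows"]}

```bash
mkdir -p pics; ls
cat > h.py <<'E'
import numpy as np, cv2
from workcell import arm
def cast(s,u,v,z):
    K=np.array(s["mtx"]);T=np.array(s["world_from_camera"])
    d=T[:3,:3]@np.linalg.solve(K,[u,v,1.0]);o=T[:3,3]
    return o+d*(z-o[2])/d[2]
def proj(s,P):
    K=np.array(s["mtx"]);T=np.linalg.inv(np.array(s["world_from_camera"]))
    p=K@(T[:3,:3]@np.array(P,float)+T[:3,3]);return p[:2]/p[2]
E
python3 - <<'E'
from h import *
s=arm.read_state();print({k:np.round(v,3).tolist() for k,v in s.items()})
for n in("scene","top"):
    q=arm.snapshot(n);cv2.imwrite(f"pics/{n}0.png",cv2.resize(q["frame"],None,fx=1.4,fy=1.4,interpolation=cv2.INTER_CUBIC))
    print(n,np.round(q["mtx"],1).tolist(),np.round(q["world_from_camera"],3).tolist())
E
```

```text
pics
{'time': 0.0, 'joint_pos': [66.949, 11.884, 88.402, -0.002, 79.84, -8.623], 'joint_velocities': [-0.028, 0.06, 0.024, -0.041, -0.057, 0.034], 'joint_torque': [0.001, -37.085, -28.143, 0.07, 0.036, -0.0], 'ee_pos': [142.979, 556.136, 204.316], 'tool_rot': [[0.968, -0.001, 0.249], [-0.249, -0.002, 0.968], [-0.0, -1.0, -0.002]], 'force': [-0.685, -0.327, 0.144], 'wrist_torque': [-0.022, 0.021, 0.021], 'opening': 0.996}
scene [[503.4, 0.0, 278.4], [0.0, 503.4, 212.5], [0.0, 0.0, 1.0]] [[-0.125, 0.857, -0.499, 1212.805], [0.992, 0.109, -0.061, 94.685], [0.002, -0.503, -0.864, 1126.072], [0.0, 0.0, 0.0, 1.0]]
top [[426.7, 0.0, 274.1], [0.0, 426.7, 210.6], [0.0, 0.0, 1.0]] [[-0.001, -0.98, 0.199, 350.379], [-1.0, 0.001, -0.002, 19.467], [0.002, -0.199, -0.98, 1359.37], [0.0, 0.0, 0.0, 1.0]]
```

View pics/scene0.png

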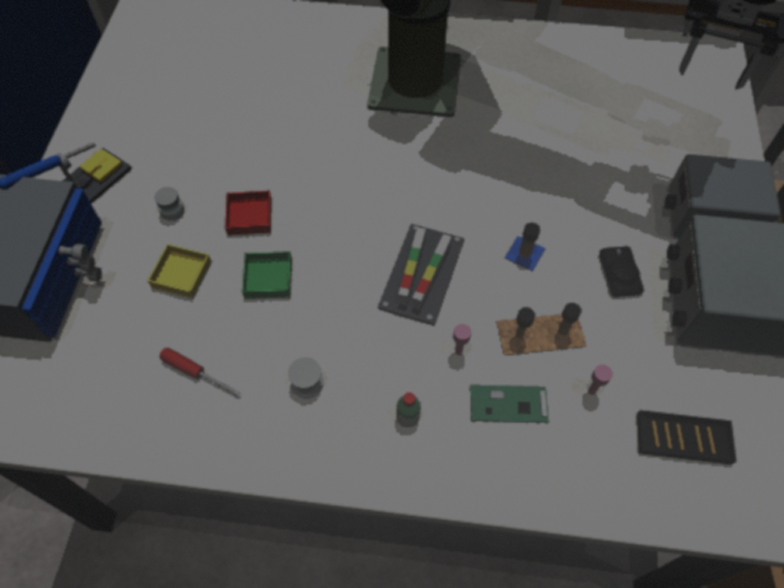

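View pics/top0.png

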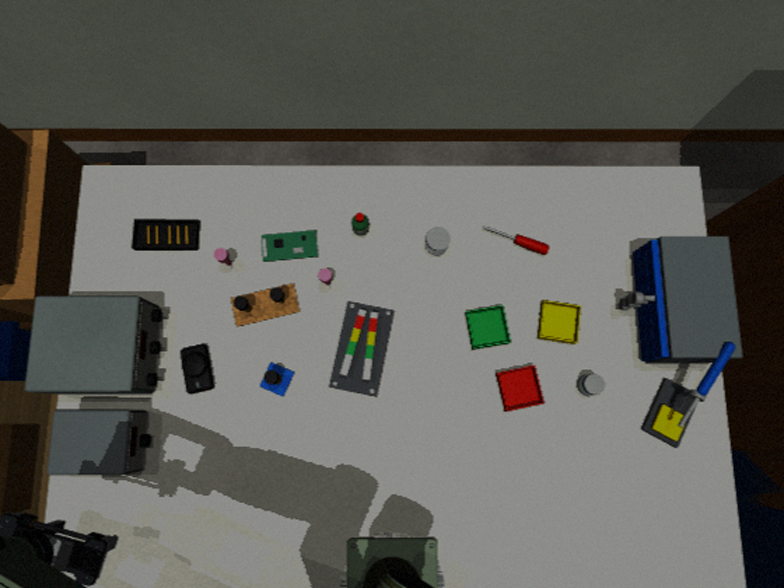

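The scene view (pixels in the 1.4x upscale) shows the pad with its pillar at about (527,245), the gauge around (422,272), the cork at (540,335), and the trays: red (248,212), green (267,273), yellow (180,270). In the top view the pad is at (277,378), with the gauge mouth (green end) towards the robot. Next I measure them.

```bash
cat > m.py <<'E'
from h import *
def comps(s,lo,hi,box,amin=8):
    """hsv components in box (1.4x px) -> (area, centroid px, minAreaRect)"""
    f=s["frame"];h=cv2.cvtColor(f,cv2.COLOR_BGR2HSV);m=cv2.inRange(h,lo,hi)
    x0,y0,x1,y1=[int(b/1.4) for b in box];k=np.zeros_like(m);k[y0:y1,x0:x1]=m[y0:y1,x0:x1]
    n,l,st,c=cv2.connectedComponentsWithStats(k)
    return sorted([(int(st[i,4]),c[i]) for i in range(1,n) if st[i,4]>=amin],key=lambda t:-t[0])
C=dict(green=((45,90,40),(85,255,255)),yellow=((22,100,60),(35,255,255)),red=((0,120,50),(8,255,255)),blue=((105,120,40),(128,255,255)),black=((0,0,0),(180,255,38)))
G=dict(top=(330,300,396,397),scene=(378,222,466,324));T=dict(top=(455,290,590,420),scene=(140,180,300,305))
P=dict(top=(255,355,300,400),scene=(500,218,550,275))
E
python3 - <<'E'
from m import *
for n in("top","scene"):
    s=arm.snapshot(n)
    for c in("green","yellow","red"):
        print(n,c,"band",[(a,np.round(cast(s,*p,44)[:2],1).tolist()) for a,p in comps(s,*C[c],G[n])][:3],"tray",[(a,np.round(cast(s,*p,5)[:2],1).tolist()) for a,p in comps(s,*C[c],T[n],60)][:2])
    print("pad",[(a,np.round(cast(s,*p,4)[:2],1).tolist()) for a,p in comps(s,*C["blue"],P[n])][:2])
    print("cap",[(a,p.round(1).tolist(),np.round(cast(s,*p,71)[:2],1).tolist()) for a,p in comps(s,*C["black"],P[n])][:3])
    x0,y0,x1,y1=[int(v/1.4) for v in((230,280,400,400) if n=="top" else (370,215,595,360))]
    cr=s["frame"][y0:y1,x0:x1];k=(5 if n=="top" else 4);cr=cv2.resize(cr,None,fx=k,fy=k,interpolation=cv2.INTER_CUBIC);print(x0,y0,cr.shape)
    cv2.imwrite(f"pics/c_{n}.png",cv2.convertScaleAbs(cr,alpha=1.6))
E
```

```text
top green band [(61, [499.8, 89.9]), (60, [491.8, 49.9])] tray [(732, [551.7, -219.8])]
top yellow band [(58, [522.0, 46.3]), (56, [529.0, 81.3])] tray [(727, [563.5, -384.8])]
top red band [(57, [551.6, 42.3]), (54, [557.9, 72.3])] tray [(760, [413.3, -287.0])]
pad [(259, [432.0, 254.7])]
cap [(90, [194.5, 269.3], [433.1, 255.7])]
164 200 (425, 605, 3)
scene green band [(47, [499.2, 89.2]), (45, [490.8, 49.9])] tray [(660, [546.2, -218.3])]
scene yellow band [(58, [526.9, 81.7]), (57, [520.0, 46.2])] tray [(833, [556.5, -384.9])]
scene red band [(51, [549.1, 42.8]), (51, [555.3, 73.4])] tray [(640, [407.6, -287.0])]
pad [(93, [429.6, 239.3]), (88, [437.8, 278.3])]
cap []
264 153 (416, 644, 3)
```

View pics/c_top.png

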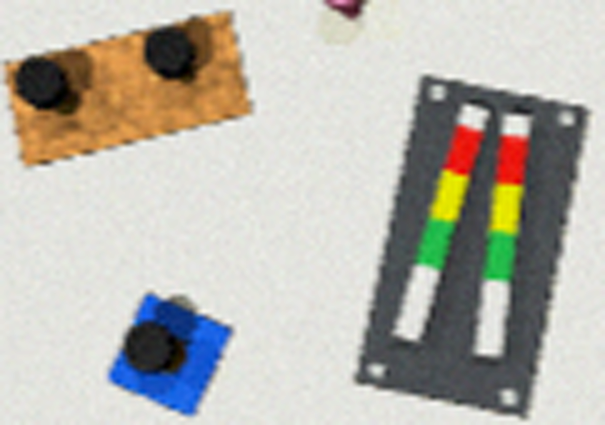

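View pics/c_scene.png

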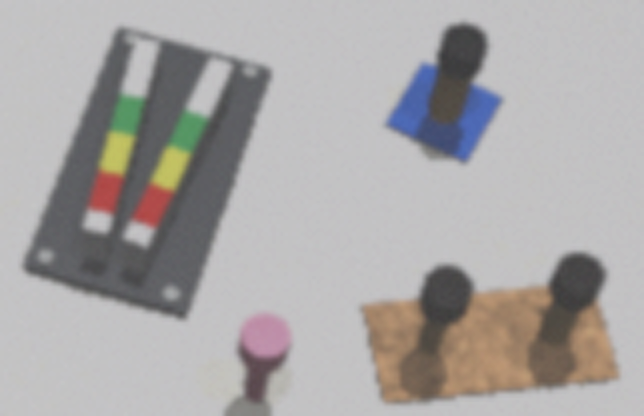

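The crops show the pad pillar with the thickest-looking shank: cap at crop px (150,347) in the top view and (463,50) in the scene view. The other two stand on the cork. The band centres agree between the two views to about 2 mm, and the gauge yaw is about -12°.

```bash
cat >> h.py <<'E'
def shift(P,yaw=None,cmd=None,R=None):
    """world target -> tool shift in cm (+wy) ; cmd/R default to measured"""
    s=arm.read_state();R=np.array(s["tool_rot"]) if R is None else R
    p=np.array(s["ee_pos"]) if cmd is None else np.array(cmd)
    return np.round(R.T@(np.array(P)-p)/10,2)
E
python3 - <<'E'
from h import *
s=arm.snapshot("scene");print("cap scene",cast(s,379.7,165.5,71))
for P in((103.6,314),(115,250)):
  for z in (60,150): print(cast(arm.snapshot("top"),*P,z).round())
c=[143.27,556.87,205.45]
print(shift([143.27,556.87,300],cmd=c),shift([433,255.5,300],cmd=c),shift([433,255.5,150],cmd=c))
st=arm.read_state()["tool_rot"];print(np.degrees(np.arctan2(st[1][2],st[0][2])))
E
```

```text
cap scene [432.24132211 260.30052244  71.        ]
[303. 522.  60.]
[306. 487. 150.]
[492. 502.  60.]
[483. 469. 150.]
[-0.   -9.45 -0.  ] [ 35.57  -9.45 -21.97] [ 35.57   5.55 -21.97]
75.57361119320602
```

Call:
drive_tool(rows=[{"y":-6,"wy":0.15},{"x":3,"y":-9.5,"z":-2,"wy":0.33},{"x":8,"y":-9.5,"z":-5,"wy":0.5},{"x":13,"y":-9.5,"z":-8,"wy":0.68},{"x":18,"y":-9.5,"z":-11,"wy":0.86},{"x":23,"y":-9.5,"z":-14,"wy":1.03},{"x":28,"y":-9.5,"z":-17,"wy":1.2},{"x":33,"y":-8,"z":-20.5,"wy":1.37},{"x":35.6,"y":-3,"z":-22,"wy":1.528},{"x":35.6,"y":2,"z":-22,"wy":1.528}])

```text
schema error: expected keys x, y, z, wx, wy, wz, gripper
```

Run:
```python
from h import *
t=arm.snapshot("top");s=arm.snapshot("scene")
print("pad",cast(t,198.2,270.6,4).round(1),cast(s,375.1,180.9,4).round(1))
st=arm.read_state();print(st["time"],st["ee_pos"],np.round(st["tool_rot"],3).tolist(),st["force"])
```

```text
pad [433.3 256.1   4. ] [434.9 259.8   4. ]
0.55 [143.30082259 556.84969412 205.43439174] [[0.968, 0.0, 0.249], [-0.249, -0.0, 0.968], [0.0, -1.0, -0.0]] [-0.19115036 -1.25842127  0.75860724]
```

Call:
drive_tool(rows=[{"x":0,"y":-6,"z":0,"wx":0,"wy":0.15,"wz":0,"gripper":0},{"x":3,"y":-9.5,"z":-2,"wx":0,"wy":0.33,"wz":0,"gripper":0},{"x":8,"y":-9.5,"z":-5,"wx":0,"wy":0.5,"wz":0,"gripper":0},{"x":13,"y":-9.5,"z":-8,"wx":0,"wy":0.68,"wz":0,"gripper":0},{"x":18,"y":-9.5,"z":-11,"wx":0,"wy":0.86,"wz":0,"gripper":0},{"x":23,"y":-9.5,"z":-14,"wx":0,"wy":1.03,"wz":0,"gripper":0},{"x":28,"y":-9.5,"z":-17,"wx":0,"wy":1.2,"wz":0,"gripper":0},{"x":33,"y":-8,"z":-20.5,"wx":0,"wy":1.37,"wz":0,"gripper":0},{"x":35.5,"y":-3,"z":-21.8,"wx":0,"wy":1.528,"wz":0,"gripper":0},{"x":35.5,"y":2,"z":-21.8,"wx":0,"wy":1.528,"wz":0,"gripper":0}])

```text
time: 1.8
ee_pos: [435.0, 255.7, 185.0]
tool_rot: [[-0.212, 0.003, 0.977], [-0.977, 0.001, -0.212], [-0.001, -1.0, 0.003]]
force: [-0.2, 0.0, -0.6]
opening: 0.996
```

Run:
```python
from h import *
st=arm.read_state();print(st["time"],np.round(st["ee_pos"],1),np.round(st["tool_rot"],3).tolist(),np.round(st["force"],1),np.round(st["joint_pos"],1))
s=arm.snapshot("scene");cr=s["frame"][80:300,220:480];cv2.imwrite("pics/a.png",cv2.resize(cr,None,fx=3,fy=2.7))
```

```text
1.8 [435.  255.7 185. ] [[-0.212, 0.003, 0.977], [-0.977, 0.001, -0.212], [-0.001, -1.0, 0.003]] [-0.2  0.  -0.6] [20.6  4.2 99.5 -0.  76.1 32.9]
```

Call:
drive_tool(rows=[{"x":0,"y":4,"z":0,"wx":0,"wy":0,"wz":0,"gripper":0},{"x":0,"y":8,"z":0,"wx":0,"wy":0,"wz":0,"gripper":0},{"x":0,"y":9,"z":0,"wx":0,"wy":0,"wz":0,"gripper":0},{"x":0,"y":9,"z":0,"wx":0,"wy":0,"wz":0,"gripper":0}])

```text
time: 2.35
ee_pos: [433.0, 257.6, 96.1]
tool_rot: [[-0.207, 0.0, 0.978], [-0.978, 0.0, -0.207], [-0.0, -1.0, 0.0]]
force: [-0.5, -0.4, 0.6]
opening: 0.999
```

Run:
```python
from h import *
st=arm.read_state();print(st["time"],np.round(st["ee_pos"],1),np.round(st["force"],1))
s=arm.snapshot("scene");t=arm.snapshot("top")
a=cv2.resize(s["frame"][120:220,320:440],(396,330),interpolation=cv2.INTER_CUBIC);b=cv2.resize(t["frame"][220:320,135:255],(396,330),interpolation=cv2.INTER_CUBIC)
cv2.imwrite("pics/b.png",cv2.convertScaleAbs(np.hstack([a,b]),alpha=1.7))
```

```text
2.35 [433.  257.6  96.1] [-0.5 -0.4  0.6]
```

View pics/b.png

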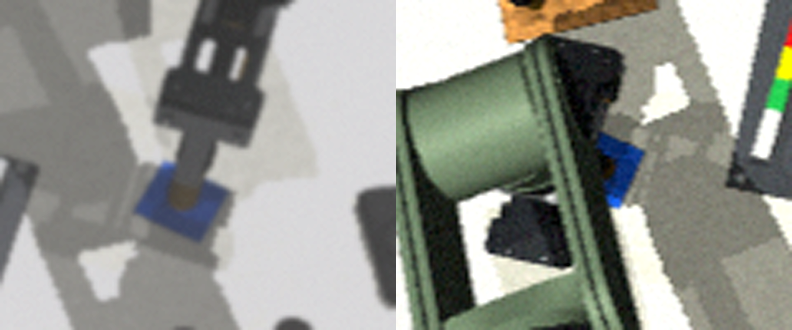

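The scene view (left half) shows the fingers straddling the cap, with the finger at (195,150) in line with the shank at (185,190). The top view is blocked by the arm. I go down and grip.

Call:
drive_tool(rows=[{"x":0,"y":2,"z":0,"wx":0,"wy":0,"wz":0,"gripper":0},{"x":0,"y":4.2,"z":0,"wx":0,"wy":0,"wz":0,"gripper":0},{"x":0,"y":4.2,"z":0,"wx":0,"wy":0,"wz":0,"gripper":90},{"x":0,"y":4.2,"z":0,"wx":0,"wy":0,"wz":0,"gripper":160},{"x":0,"y":4.2,"z":0,"wx":0,"wy":0,"wz":0,"gripper":255},{"x":0,"y":4.2,"z":0,"wx":0,"wy":0,"wz":0,"gripper":255},{"x":0,"y":4.2,"z":0,"wx":0,"wy":0,"wz":0,"gripper":255},{"x":0,"y":4.2,"z":0,"wx":0,"wy":0,"wz":0,"gripper":255}])

```text
time: 3.45
ee_pos: [432.8, 257.3, 53.5]
tool_rot: [[-0.208, 0.0, 0.978], [-0.978, 0.0, -0.208], [-0.0, -1.0, 0.0]]
force: [0.2, 0.3, -1.0]
opening: 0.397
```

Call:
drive_tool(rows=[{"x":0,"y":0,"z":0,"wx":0,"wy":0,"wz":0,"gripper":255},{"x":0,"y":0,"z":0,"wx":0,"wy":0,"wz":0,"gripper":255},{"x":0,"y":0,"z":0,"wx":0,"wy":0,"wz":0,"gripper":255},{"x":0,"y":0,"z":0,"wx":0,"wy":0,"wz":0,"gripper":255}])

```text
time: 3.95
ee_pos: [432.8, 257.3, 53.4]
tool_rot: [[-0.208, -0.0, 0.978], [-0.978, -0.0, -0.208], [0.0, -1.0, -0.0]]
force: [-0.2, 0.3, -0.4]
opening: 0.309
```

Call:
drive_tool(rows=[{"x":0,"y":-2,"z":0,"wx":0,"wy":0,"wz":0,"gripper":255},{"x":0,"y":-6,"z":0,"wx":0,"wy":0,"wz":0,"gripper":255},{"x":4,"y":-6,"z":0.2,"wx":0,"wy":0,"wz":0,"gripper":255},{"x":8.5,"y":-6,"z":0.5,"wx":0,"wy":0,"wz":0,"gripper":255},{"x":13,"y":-6,"z":0.8,"wx":0,"wy":0,"wz":0,"gripper":255},{"x":17,"y":-6,"z":1.0,"wx":0,"wy":0,"wz":0,"gripper":255},{"x":17,"y":-6,"z":1.0,"wx":0,"wy":0,"wz":0,"gripper":255},{"x":17,"y":-6,"z":1.0,"wx":0,"wy":0,"wz":0,"gripper":255}])

```text
time: 4.95
ee_pos: [407.4, 89.3, 113.5]
tool_rot: [[-0.208, 0.0, 0.978], [-0.978, 0.001, -0.208], [-0.001, -1.0, 0.0]]
force: [0.9, -0.7, -1.0]
opening: 0.313
```

Run:
```python
from h import *
st=arm.read_state();print(st["time"],np.round(st["ee_pos"],1),np.round(st["force"],1))
s=arm.snapshot("scene");t=arm.snapshot("top")
a=cv2.resize(s["frame"][110:230,255:355],(400,480),interpolation=cv2.INTER_CUBIC);b=cv2.resize(t["frame"][200:320,220:320],(400,480),interpolation=cv2.INTER_CUBIC)
cv2.imwrite("pics/d.png",cv2.convertScaleAbs(np.hstack([a,b]),alpha=1.7))
x,y,z=st["ee_pos"]
for h in (19,19-39,19-67):  # cap centre, shank, bottom
    print(h,((proj(s,[x,y,z+h])-[255,110])*4).round(1))
```

```text
4.95 [407.4  89.3 113.5] [ 0.9 -0.7 -1. ]
19 [242.8 104.4]
-20 [238.8 142.9]
-48 [236.  169.3]
```

View pics/d.png

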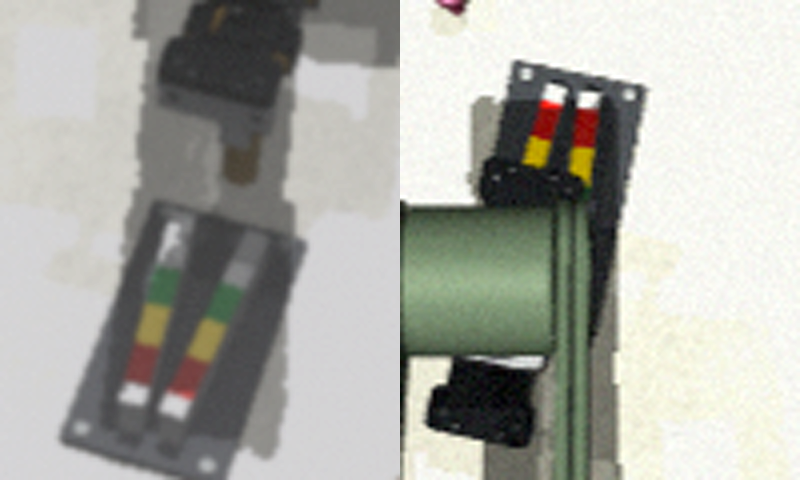

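The scene half shows the held pillar upright, its shank at crop px (241,160) just in front of the gauge mouth, about 1 px right of where the TCP predicts. I measure that offset on the shank's colour edges.

Run:
```python
from m import *
st=arm.read_state();x,y,z=st["ee_pos"]
I=[];
for _ in range(6): s=arm.snapshot("scene");I.append(s["frame"].astype(float))
f=np.mean(I,0)
for v in range(144,156):
    print(v,[int(a) for a in (f[v,306:324,2]-f[v,306:324,0])],[int(a) for a in f[v,306:324].sum(1)/3], proj(s,[x,y,z+19-(v-135)*5.0]).round(1)[0])
for n in ("scene",):
    for c in("green","yellow","red"):
        print(n,c,[(a,np.round(cast(s,*p,44)[:2],1).tolist()) for a,p in comps(s,*C[c],G[n])][:3])
```

```text
144 [2, 2, 2, 1, 0, 0, 0, 0, 0, 0, 0, 1, 7, 8, 6, 2, 1, 2] [70, 72, 75, 67, 54, 48, 48, 49, 49, 48, 47, 44, 40, 41, 48, 59, 62, 64] 314.7
145 [2, 2, 2, 1, 0, 0, 0, 0, 0, 0, 0, 2, 8, 10, 6, 3, 2, 2] [71, 73, 76, 69, 56, 49, 48, 48, 48, 49, 48, 45, 40, 41, 51, 61, 65, 65] 314.6
146 [3, 3, 3, 2, 2, 4, 4, 3, 1, 0, 1, 3, 8, 9, 6, 3, 2, 2] [73, 76, 78, 74, 62, 49, 45, 45, 47, 48, 48, 44, 41, 43, 52, 62, 64, 65] 314.5
147 [2, 3, 3, 3, 3, 6, 8, 8, 7, 6, 4, 6, 10, 9, 5, 2, 1, 2] [74, 78, 79, 75, 63, 47, 40, 40, 42, 43, 44, 42, 41, 44, 55, 63, 65, 65] 314.4
148 [2, 3, 3, 3, 3, 7, 9, 11, 10, 10, 10, 11, 11, 9, 4, 2, 2, 2] [77, 80, 80, 75, 63, 47, 38, 38, 40, 40, 41, 40, 40, 45, 56, 63, 65, 66] 314.2
149 [2, 3, 3, 3, 3, 7, 10, 11, 11, 11, 11, 11, 11, 8, 4, 2, 2, 2] [78, 80, 80, 76, 63, 46, 38, 38, 39, 39, 39, 40, 40, 46, 58, 64, 65, 65] 314.1
150 [3, 3, 3, 3, 3, 6, 10, 11, 11, 11, 11, 11, 10, 7, 3, 2, 2, 2] [78, 80, 79, 75, 62, 45, 39, 39, 39, 40, 40, 39, 41, 48, 61, 65, 65, 65] 314.0
151 [3, 3, 3, 3, 3, 7, 10, 10, 11, 11, 11, 12, 10, 7, 3, 2, 2, 2] [75, 78, 79, 75, 61, 44, 38, 39, 40, 39, 40, 40, 41, 49, 62, 65, 65, 65] 313.9
152 [2, 3, 3, 3, 4, 7, 9, 11, 11, 11, 11, 12, 10, 6, 3, 2, 2, 2] [73, 78, 78, 72, 59, 44, 39, 39, 40, 40, 40, 40, 42, 50, 62, 65, 66, 66] 313.8
153 [3, 3, 3, 3, 3, 7, 10, 10, 10, 11, 11, 11, 10, 6, 2, 2, 2, 2] [74, 78, 78, 70, 60, 46, 40, 40, 40, 40, 40, 40, 43, 51, 62, 65, 65, 65] 313.6
154 [2, 3, 3, 2, 3, 5, 9, 10, 11, 11, 11, 10, 8, 4, 3, 2, 2, 2] [78, 80, 79, 73, 64, 53, 43, 40, 40, 41, 41, 41, 47, 56, 63, 65, 65, 65] 313.5
155 [3, 3, 2, 2, 3, 3, 6, 8, 9, 10, 10, 8, 6, 3, 2, 2, 2, 2] [77, 79, 79, 75, 67, 59, 52, 46, 44, 44, 44, 48, 54, 61, 64, 65, 65, 66] 313.4
scene green []
scene yellow [(54, [526.6, 81.4]), (53, [519.5, 46.2])]
scene red []
```

Call:
drive_tool(rows=[{"x":0.2,"y":2.5,"z":0,"wx":0,"wy":0,"wz":0,"gripper":255},{"x":0.2,"y":5.0,"z":0,"wx":0,"wy":0,"wz":0,"gripper":255},{"x":0.2,"y":5.0,"z":1.0,"wx":0,"wy":0,"wz":0,"gripper":255},{"x":0.2,"y":5.0,"z":2.5,"wx":0,"wy":0,"wz":0,"gripper":255},{"x":0.2,"y":5.0,"z":4.0,"wx":0,"wy":0,"wz":0,"gripper":255},{"x":0.2,"y":5.0,"z":5.0,"wx":0,"wy":0,"wz":0,"gripper":255},{"x":0.2,"y":5.0,"z":5.0,"wx":0,"wy":0,"wz":0,"gripper":255},{"x":0.2,"y":5.0,"z":5.0,"wx":0,"wy":0,"wz":0,"gripper":255}])

```text
time: 6.35
ee_pos: [455.3, 76.6, 63.3]
tool_rot: [[-0.208, -0.001, 0.978], [-0.978, 0.0, -0.208], [0.0, -1.0, -0.001]]
force: [0.2, -0.1, -1.7]
opening: 0.313
```

```bash
cat > f.py <<'E'
from h import *
# mean force over a few control periods (camera calls let time pass), in slot axes: along (u), left (v), up
F=[]
for _ in range(5):
    s=arm.snapshot("scene");st=arm.read_state();R=np.array(st["tool_rot"]);F.append(np.array(st["force"]))
F=np.array(F);f=F@np.c_[R[:,2],-R[:,0],-R[:,1]]
print("t",round(st["time"],2),"ee",np.round(st["ee_pos"],1),"F u,v,up",f.mean(0).round(2),"sd",f.std(0).round(2),"gap",round(st["opening"],3))
E
python3 f.py
```

```text
t 6.6 ee [455.4  76.7  63.4] F u,v,up [ 0.13  0.33 -1.09] sd [0.56 0.38 0.34] gap 0.309
```

Call:
drive_tool(rows=[{"x":0,"y":0,"z":0.7,"wx":0,"wy":0,"wz":0,"gripper":255},{"x":0,"y":0,"z":1.4,"wx":0,"wy":0,"wz":0,"gripper":255},{"x":0,"y":0,"z":2.0,"wx":0,"wy":0,"wz":0,"gripper":255},{"x":0,"y":0,"z":2.3,"wx":0,"wy":0,"wz":0,"gripper":255},{"x":0,"y":0,"z":2.3,"wx":0,"wy":0,"wz":0,"gripper":255}])

```text
time: 7.22
ee_pos: [478.5, 71.7, 63.4]
tool_rot: [[-0.208, -0.0, 0.978], [-0.978, 0.0, -0.208], [0.0, -1.0, -0.0]]
force: [-0.2, 0.4, -0.7]
opening: 0.306
```

```bash
python3 f.py
python3 - <<'E'
from h import *
I=[]
s=arm.snapshot("scene");cr=s["frame"][130:220,265:335];a=cv2.resize(cr,(466,600),interpolation=cv2.INTER_CUBIC)
cv2.imwrite("pics/e.png",cv2.convertScaleAbs(a,alpha=2.2))
E
```

```text
t 7.47 ee [478.   71.9  63.4] F u,v,up [-0.53 -0.15 -0.72] sd [0.54 0.3  0.67] gap 0.309
```

View pics/e.png

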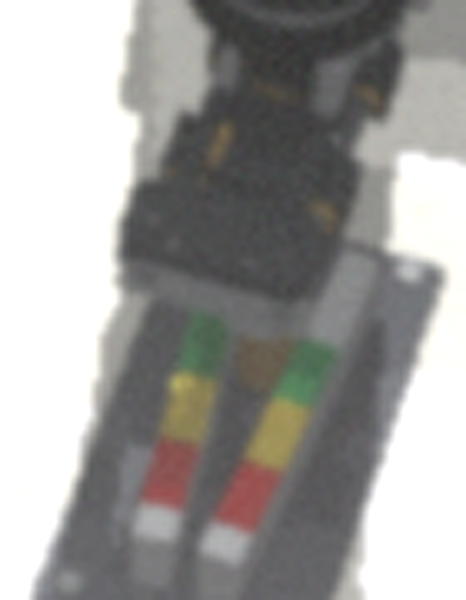

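The shank (brown, crop px 235–290 at row 360) sits between the green-marked jaw edges, roughly centred and not touching yet. I advance in small steps.

Call:
drive_tool(rows=[{"x":0,"y":0,"z":0.1,"wx":0,"wy":0,"wz":0,"gripper":255},{"x":0,"y":0,"z":0.2,"wx":0,"wy":0,"wz":0,"gripper":255},{"x":0,"y":0,"z":0.3,"wx":0,"wy":0,"wz":0,"gripper":255},{"x":0,"y":0,"z":0.3,"wx":0,"wy":0,"wz":0,"gripper":255}])

```text
time: 8.02
ee_pos: [481.3, 71.2, 63.5]
tool_rot: [[-0.207, 0.0, 0.978], [-0.978, -0.0, -0.207], [-0.0, -1.0, 0.0]]
force: [-0.0, -0.1, -1.2]
opening: 0.314
```

```bash
python3 f.py
```

```text
t 8.28 ee [481.2  71.2  63.4] F u,v,up [-0.18 -0.5  -0.96] sd [0.2  0.39 0.44] gap 0.315
```

Call:
drive_tool(rows=[{"x":0,"y":0,"z":0.1,"wx":0,"wy":0,"wz":0,"gripper":255},{"x":0,"y":0,"z":0.2,"wx":0,"wy":0,"wz":0,"gripper":255},{"x":0,"y":0,"z":0.2,"wx":0,"wy":0,"wz":0,"gripper":255}])

```text
time: 8.65
ee_pos: [483.3, 70.8, 63.5]
tool_rot: [[-0.208, 0.0, 0.978], [-0.978, 0.0, -0.208], [-0.0, -1.0, 0.0]]
force: [-0.5, -0.0, -0.3]
opening: 0.317
```

```bash
python3 f.py
```

```text
t 8.9 ee [483.1  70.8  63.4] F u,v,up [-0.01  0.16 -0.8 ] sd [0.6  0.23 0.75] gap 0.313
```

Call:
drive_tool(rows=[{"x":0,"y":0,"z":0.1,"wx":0,"wy":0,"wz":0,"gripper":255},{"x":0,"y":0,"z":0.2,"wx":0,"wy":0,"wz":0,"gripper":255},{"x":0,"y":0,"z":0.2,"wx":0,"wy":0,"wz":0,"gripper":255}])

```text
time: 9.28
ee_pos: [485.2, 70.3, 63.5]
tool_rot: [[-0.208, 0.0, 0.978], [-0.978, -0.0, -0.208], [-0.0, -1.0, 0.0]]
force: [0.1, 0.7, -0.6]
opening: 0.314
```

```bash
python3 f.py
```

```text
t 9.53 ee [485.1  70.4  63.4] F u,v,up [-0.04  0.2  -0.66] sd [0.46 0.81 0.29] gap 0.313
```

Call:
drive_tool(rows=[{"x":0,"y":0,"z":0.1,"wx":0,"wy":0,"wz":0,"gripper":255},{"x":0,"y":0,"z":0.2,"wx":0,"wy":0,"wz":0,"gripper":255},{"x":0,"y":0,"z":0.2,"wx":0,"wy":0,"wz":0,"gripper":255}])

```text
time: 9.9
ee_pos: [487.2, 69.9, 63.5]
tool_rot: [[-0.208, 0.0, 0.978], [-0.978, -0.0, -0.208], [0.0, -1.0, 0.0]]
force: [-0.8, 0.9, -1.2]
opening: 0.316
```

```bash
python3 f.py
```

```text
t 10.15 ee [487.   69.9  63.4] F u,v,up [ 0.04 -0.44 -0.38] sd [0.52 0.32 0.54] gap 0.312
```

Call:
drive_tool(rows=[{"x":0,"y":0,"z":0.1,"wx":0,"wy":0,"wz":0,"gripper":255},{"x":0,"y":0,"z":0.2,"wx":0,"wy":0,"wz":0,"gripper":255},{"x":0,"y":0,"z":0.2,"wx":0,"wy":0,"wz":0,"gripper":255}])

```text
time: 10.52
ee_pos: [489.1, 69.5, 63.5]
tool_rot: [[-0.208, 0.0, 0.978], [-0.978, -0.0, -0.208], [-0.0, -1.0, 0.0]]
force: [0.3, -0.8, -0.6]
opening: 0.309
```

```bash
python3 f.py
```

```text
t 10.78 ee [489.   69.5  63.4] F u,v,up [-0.3   0.54 -0.81] sd [0.53 0.55 0.42] gap 0.31
```

Call:
drive_tool(rows=[{"x":0,"y":0,"z":0.1,"wx":0,"wy":0,"wz":0,"gripper":255},{"x":0,"y":0,"z":0.2,"wx":0,"wy":0,"wz":0,"gripper":255},{"x":0,"y":0,"z":0.2,"wx":0,"wy":0,"wz":0,"gripper":255}])

```text
time: 11.15
ee_pos: [491.1, 69.1, 63.5]
tool_rot: [[-0.208, 0.0, 0.978], [-0.978, -0.0, -0.208], [-0.0, -1.0, 0.0]]
force: [-0.1, 0.4, -0.1]
opening: 0.31
```

```bash
python3 f.py
```

```text
t 11.4 ee [490.9  69.1  63.4] F u,v,up [-0.04 -0.32 -0.45] sd [0.3  0.34 0.37] gap 0.311
```

Call:
drive_tool(rows=[{"x":0,"y":0,"z":0.1,"wx":0,"wy":0,"wz":0,"gripper":255},{"x":0,"y":0,"z":0.2,"wx":0,"wy":0,"wz":0,"gripper":255},{"x":0,"y":0,"z":0.2,"wx":0,"wy":0,"wz":0,"gripper":255}])

```text
time: 11.78
ee_pos: [493.1, 68.7, 63.5]
tool_rot: [[-0.208, 0.0, 0.978], [-0.978, -0.0, -0.208], [-0.0, -1.0, 0.0]]
force: [-0.3, -0.8, -1.8]
opening: 0.312
```

```bash
python3 f.py
```

```text
t 12.03 ee [492.9  68.7  63.4] F u,v,up [ 0.3   0.16 -1.03] sd [0.43 0.48 0.31] gap 0.309
```

Call:
drive_tool(rows=[{"x":0,"y":0,"z":0.1,"wx":0,"wy":0,"wz":0,"gripper":255},{"x":0,"y":0,"z":0.2,"wx":0,"wy":0,"wz":0,"gripper":255},{"x":0,"y":0,"z":0.2,"wx":0,"wy":0,"wz":0,"gripper":255}])

```text
time: 12.4
ee_pos: [495.1, 68.2, 63.5]
tool_rot: [[-0.208, 0.0, 0.978], [-0.978, -0.0, -0.208], [-0.0, -1.0, 0.0]]
force: [-0.6, 0.8, -0.7]
opening: 0.312
```

```bash
python3 f.py
```

```text
t 12.65 ee [494.9  68.3  63.4] F u,v,up [ 0.07 -0.12 -0.91] sd [0.73 0.52 0.29] gap 0.314
```

Call:
drive_tool(rows=[{"x":0,"y":0,"z":0.1,"wx":0,"wy":0,"wz":0,"gripper":255},{"x":0,"y":0,"z":0.2,"wx":0,"wy":0,"wz":0,"gripper":255},{"x":0,"y":0,"z":0.2,"wx":0,"wy":0,"wz":0,"gripper":255}])

```text
time: 13.02
ee_pos: [497.0, 67.9, 63.5]
tool_rot: [[-0.208, 0.0, 0.978], [-0.978, 0.0, -0.208], [-0.0, -1.0, 0.0]]
force: [-1.1, -0.4, -0.9]
opening: 0.313
```

```bash
python3 f.py;python3 - <<'E'
from h import *
s=arm.snapshot("scene");cr=s["frame"][150:210,275:335];a=cv2.resize(cr,(600,600),interpolation=cv2.INTER_CUBIC)
cv2.imwrite("pics/g.png",cv2.convertScaleAbs(a,alpha=2.4))
for P in ([494.9+u*.978,69.7-.208*u,44] for u in(-15,15)): print((proj(s,P)-[275,150])*10)
E
```

```text
t 13.28 ee [496.8  67.9  63.4] F u,v,up [-0.02 -0.19 -1.1 ] sd [0.63 0.35 0.43] gap 0.314
[296.12339684 291.64474348]
[260.51333536 383.62678467]
```

View pics/g.png

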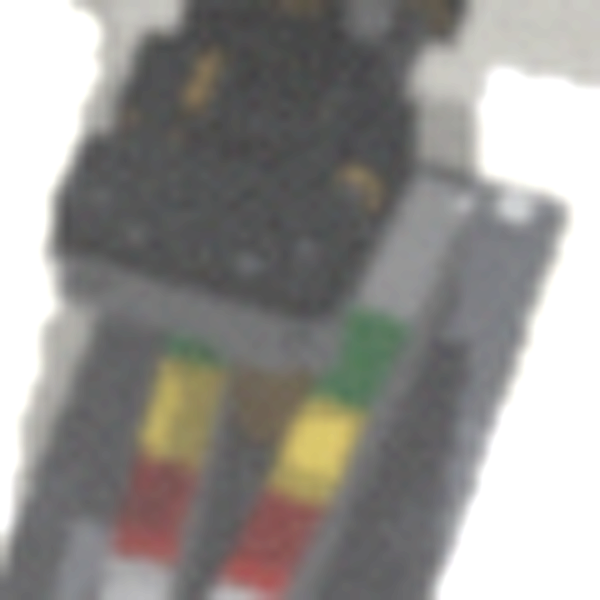

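The shank (crop px 230–310, row 390) nearly fills the slot at the green/yellow edge. There is no force yet, so I continue.

Call:
drive_tool(rows=[{"x":0,"y":0,"z":0.1,"wx":0,"wy":0,"wz":0,"gripper":255},{"x":0,"y":0,"z":0.2,"wx":0,"wy":0,"wz":0,"gripper":255},{"x":0,"y":0,"z":0.2,"wx":0,"wy":0,"wz":0,"gripper":255}])

```text
time: 13.7
ee_pos: [499.0, 67.5, 63.5]
tool_rot: [[-0.208, 0.0, 0.978], [-0.978, 0.0, -0.208], [-0.0, -1.0, 0.0]]
force: [1.3, -0.3, -0.6]
opening: 0.312
```

```bash
python3 f.py
```

```text
t 13.95 ee [498.9  67.5  63.5] F u,v,up [ 0.53  0.21 -0.73] sd [0.37 0.5  0.36] gap 0.313
```

Call:
drive_tool(rows=[{"x":0,"y":0,"z":0.1,"wx":0,"wy":0,"wz":0,"gripper":255},{"x":0,"y":0,"z":0.2,"wx":0,"wy":0,"wz":0,"gripper":255},{"x":0,"y":0,"z":0.2,"wx":0,"wy":0,"wz":0,"gripper":255}])

```text
time: 14.32
ee_pos: [499.8, 67.3, 63.2]
tool_rot: [[-0.207, -0.002, 0.978], [-0.978, 0.0, -0.207], [0.0, -1.0, -0.002]]
force: [-3.3, 1.7, 1.7]
opening: 0.313
```

```bash
python3 f.py
```

```text
t 14.57 ee [499.9  67.3  63.2] F u,v,up [-4.03  1.08  1.43] sd [0.48 0.43 0.42] gap 0.314
```

Call:
drive_tool(rows=[{"x":-0.02,"y":0,"z":0.02,"wx":0,"wy":0,"wz":0,"gripper":255},{"x":-0.02,"y":0,"z":0.03,"wx":0,"wy":0,"wz":0,"gripper":255},{"x":-0.02,"y":0,"z":0.03,"wx":0,"wy":0,"wz":0,"gripper":255}])

```text
time: 14.95
ee_pos: [500.1, 67.3, 63.1]
tool_rot: [[-0.207, -0.002, 0.978], [-0.978, 0.0, -0.207], [0.0, -1.0, -0.002]]
force: [-4.4, 1.8, 2.0]
opening: 0.314
```

```bash
python3 f.py;python3 - <<'E'
from h import *
s=arm.snapshot("scene");st=arm.read_state();cr=s["frame"][150:210,275:335];a=cv2.resize(cr,(600,600),interpolation=cv2.INTER_CUBIC)
cv2.imwrite("pics/h.png",cv2.convertScaleAbs(a,alpha=2.4))
x,y,z=st["ee_pos"]
print("axis at jaw-top in crop",(proj(s,[x,y,44])-[275,150])*10,"u from yellow mid",(x-524.5)*.978-(y-63.9)*.208, np.round(st["wrist_torque"],2))
E
```

```text
t 15.2 ee [500.1  67.3  63.1] F u,v,up [-5.24  0.31  1.69] sd [0.38 0.17 0.32] gap 0.313
axis at jaw-top in crop [266.94391752 353.15084702] u from yellow mid -24.568870936263078 [ 0.28  1.24 -0.02]
```

View pics/h.png

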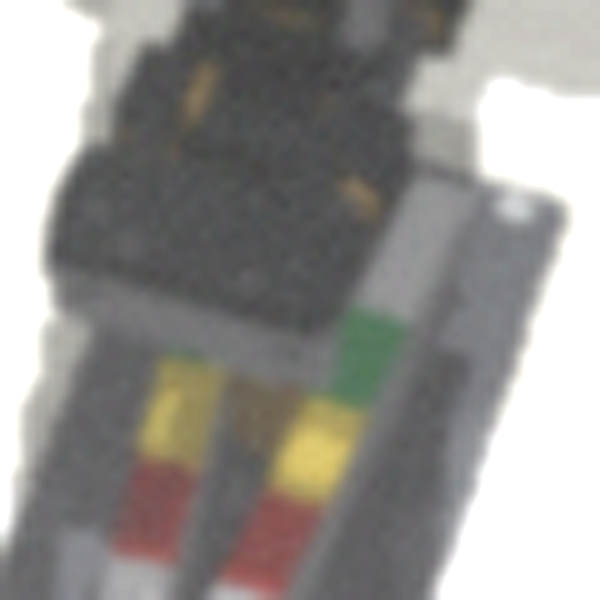

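The axis stands 25 mm before the yellow middle, so it is in the green band (‑45…‑15). The picture agrees: the thick shank disappears under the finger inside green, between rows 310 and 400 on the right jaw. It was pressed at about 5 N with balanced lateral force for more than 0.6 s. I draw it out now.

Call:
drive_tool(rows=[{"x":0,"y":0,"z":-0.2,"wx":0,"wy":0,"wz":0,"gripper":255},{"x":0,"y":0,"z":-0.5,"wx":0,"wy":0,"wz":0,"gripper":255},{"x":0,"y":0,"z":-1.2,"wx":0,"wy":0,"wz":0,"gripper":255},{"x":0,"y":0,"z":-2.5,"wx":0,"wy":0,"wz":0,"gripper":255},{"x":0,"y":0,"z":-4.5,"wx":0,"wy":0,"wz":0,"gripper":255},{"x":0,"y":0,"z":-7,"wx":0,"wy":0,"wz":0,"gripper":255},{"x":0,"y":0,"z":-9.5,"wx":0,"wy":0,"wz":0,"gripper":255},{"x":0,"y":0,"z":-9.5,"wx":0,"wy":0,"wz":0,"gripper":255},{"x":0,"y":-4,"z":-9.5,"wx":0,"wy":0,"wz":0,"gripper":255},{"x":0,"y":-7,"z":-9.5,"wx":0,"wy":0,"wz":0,"gripper":255}])

```text
time: 16.5
ee_pos: [409.6, 86.7, 135.1]
tool_rot: [[-0.208, 0.003, 0.978], [-0.978, -0.0, -0.208], [-0.0, -1.0, 0.003]]
force: [0.7, -1.1, -0.6]
opening: 0.313
```

```bash
python3 f.py; python3 -c "
from h import *
print(shift([549,-219,133]))"
```

```text
t 16.75 ee [407.9  86.7 132.6] F u,v,up [ 0.43  0.   -0.81] sd [1.17 0.75 0.55] gap 0.311
[26.98 -0.05 20.15]
```

Call:
drive_tool(rows=[{"x":2,"y":0,"z":1.5,"wx":0,"wy":0,"wz":0,"gripper":255},{"x":6,"y":0,"z":4.5,"wx":0,"wy":0,"wz":0,"gripper":255},{"x":10,"y":0,"z":7.5,"wx":0,"wy":0,"wz":0,"gripper":255},{"x":14,"y":0,"z":10.5,"wx":0,"wy":0,"wz":0,"gripper":255},{"x":18,"y":0,"z":13.5,"wx":0,"wy":0,"wz":0,"gripper":255},{"x":22,"y":0,"z":16.5,"wx":0,"wy":0,"wz":0,"gripper":255},{"x":25.5,"y":0,"z":19,"wx":0,"wy":0,"wz":0,"gripper":255},{"x":27,"y":0,"z":20.1,"wx":0,"wy":0,"wz":0,"gripper":255},{"x":27,"y":0,"z":20.1,"wx":0,"wy":0,"wz":0,"gripper":255},{"x":27,"y":0,"z":20.1,"wx":0,"wy":0,"wz":0,"gripper":255}])

```text
time: 18.0
ee_pos: [547.8, -217.1, 132.6]
tool_rot: [[-0.206, -0.002, 0.978], [-0.978, 0.002, -0.206], [-0.001, -1.0, -0.002]]
force: [-0.4, 0.3, -1.0]
opening: 0.313
```

```bash
python3 f.py
python3 - <<'E'
from h import *
s=arm.snapshot("scene");st=arm.read_state();cr=s["frame"][110:230,100:250];a=cv2.resize(cr,(750,600),interpolation=cv2.INTER_CUBIC)
cv2.imwrite("pics/i.png",cv2.convertScaleAbs(a,alpha=1.8))
x,y,z=st["ee_pos"];print((proj(s,[x,y,5])-[100,110])*5,(proj(s,[x,y,z-49])-[100,110])*5)
E
```

```text
t 18.25 ee [ 548.6 -217.9  133.7] F u,v,up [ 0.05  0.05 -1.14] sd [0.34 0.41 0.44] gap 0.312
[454.21019216 437.12358207] [430.36414703 352.21540362]
```

View pics/i.png

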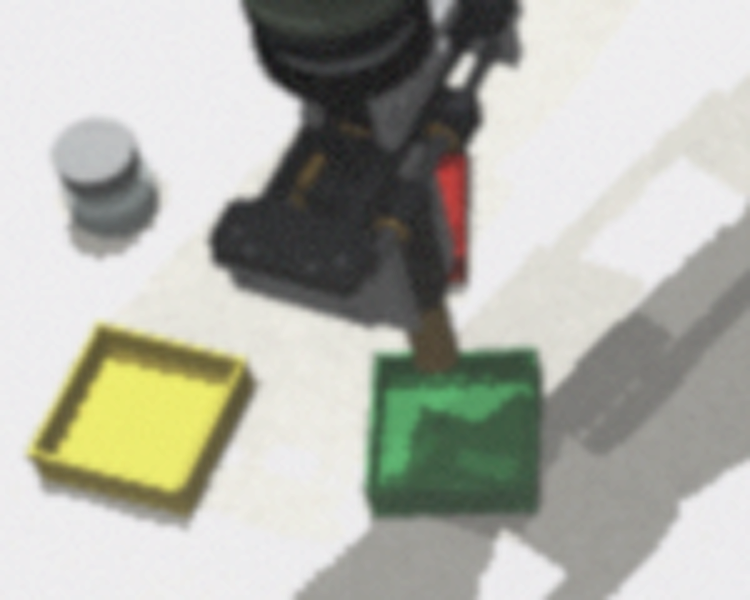

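The pillar hangs upright with its bottom near (438,370). Its landing point (454,437) projects onto the middle of the green tray's floor. I lower it.

Call:
drive_tool(rows=[{"x":0,"y":3,"z":0,"wx":0,"wy":0,"wz":0,"gripper":255},{"x":0,"y":6,"z":0,"wx":0,"wy":0,"wz":0,"gripper":255},{"x":0,"y":7.5,"z":0,"wx":0,"wy":0,"wz":0,"gripper":255},{"x":0,"y":7.7,"z":0,"wx":0,"wy":0,"wz":0,"gripper":255},{"x":0,"y":7.7,"z":0,"wx":0,"wy":0,"wz":0,"gripper":255}])

```text
time: 18.92
ee_pos: [549.6, -219.3, 57.4]
tool_rot: [[-0.207, 0.002, 0.978], [-0.978, -0.001, -0.207], [0.001, -1.0, 0.002]]
force: [-0.7, -0.1, -0.7]
opening: 0.313
```

```bash
python3 f.py
```

```text
t 19.18 ee [ 549.4 -219.3   57.5] F u,v,up [ 0.41 -0.31 -1.15] sd [0.73 0.36 0.54] gap 0.314
```

Call:
drive_tool(rows=[{"x":0,"y":0.1,"z":0,"wx":0,"wy":0,"wz":0,"gripper":255},{"x":0,"y":0.2,"z":0,"wx":0,"wy":0,"wz":0,"gripper":255},{"x":0,"y":0.3,"z":0,"wx":0,"wy":0,"wz":0,"gripper":255},{"x":0,"y":0.3,"z":0,"wx":0,"wy":0,"wz":0,"gripper":255}])

```text
time: 19.68
ee_pos: [548.6, -218.9, 53.2]
tool_rot: [[-0.207, -0.0, 0.978], [-0.978, 0.0, -0.207], [-0.0, -1.0, -0.0]]
force: [0.6, 0.0, -0.2]
opening: 0.312
```

```bash
python3 f.py
```

```text
t 19.93 ee [ 548.8 -219.    53.4] F u,v,up [-0.23 -0.05 -0.97] sd [0.31 0.56 0.49] gap 0.314
```

Call:
drive_tool(rows=[{"x":0,"y":0.05,"z":0,"wx":0,"wy":0,"wz":0,"gripper":255},{"x":0,"y":0.1,"z":0,"wx":0,"wy":0,"wz":0,"gripper":255},{"x":0,"y":0.1,"z":0,"wx":0,"wy":0,"wz":0,"gripper":255}])

```text
time: 20.3
ee_pos: [548.8, -218.9, 52.5]
tool_rot: [[-0.207, 0.0, 0.978], [-0.978, -0.0, -0.207], [0.0, -1.0, 0.0]]
force: [-0.1, -0.3, -0.3]
opening: 0.313
```

```bash
python3 f.py
```

```text
t 20.55 ee [ 548.8 -219.    52.5] F u,v,up [ 0.03  0.07 -0.17] sd [0.41 0.65 0.19] gap 0.312
```

Call:
drive_tool(rows=[{"x":0,"y":0.05,"z":0,"wx":0,"wy":0,"wz":0,"gripper":255},{"x":0,"y":0.05,"z":0,"wx":0,"wy":0,"wz":0,"gripper":255}])

```text
time: 20.8
ee_pos: [548.9, -219.0, 52.4]
tool_rot: [[-0.207, 0.0, 0.978], [-0.978, -0.0, -0.207], [0.0, -1.0, 0.0]]
force: [-1.6, 0.7, 3.0]
opening: 0.313
```

```bash
python3 f.py
```

```text
t 21.05 ee [ 548.9 -219.    52.4] F u,v,up [-1.43  0.95  4.4 ] sd [0.29 0.46 0.74] gap 0.313
```

The pillar is on the floor. I relieve the 0.5 mm, open, and go straight up.

Call:
drive_tool(rows=[{"x":0,"y":-0.05,"z":0,"wx":0,"wy":0,"wz":0,"gripper":255},{"x":0,"y":-0.05,"z":0,"wx":0,"wy":0,"wz":0,"gripper":150},{"x":0,"y":-0.05,"z":0,"wx":0,"wy":0,"wz":0,"gripper":100},{"x":0,"y":-0.05,"z":0,"wx":0,"wy":0,"wz":0,"gripper":0},{"x":0,"y":-0.05,"z":0,"wx":0,"wy":0,"wz":0,"gripper":0},{"x":0,"y":-0.05,"z":0,"wx":0,"wy":0,"wz":0,"gripper":0},{"x":0,"y":-0.05,"z":0,"wx":0,"wy":0,"wz":0,"gripper":0},{"x":0,"y":-0.05,"z":0,"wx":0,"wy":0,"wz":0,"gripper":0}])

```text
time: 22.05
ee_pos: [548.8, -219.0, 52.5]
tool_rot: [[-0.207, 0.0, 0.978], [-0.978, -0.0, -0.207], [0.0, -1.0, 0.0]]
force: [-0.1, 0.6, 0.9]
opening: 0.991
```

Call:
drive_tool(rows=[{"x":0,"y":-1,"z":0,"wx":0,"wy":0,"wz":0,"gripper":0},{"x":0,"y":-4,"z":0,"wx":0,"wy":0,"wz":0,"gripper":0},{"x":0,"y":-9,"z":0,"wx":0,"wy":0,"wz":0,"gripper":0},{"x":0,"y":-14,"z":0,"wx":0,"wy":0,"wz":0,"gripper":0},{"x":-5,"y":-16,"z":-3,"wx":0,"wy":0,"wz":0,"gripper":0},{"x":-10,"y":-16,"z":-6,"wx":0,"wy":0,"wz":0,"gripper":0},{"x":-14,"y":-16,"z":-9,"wx":0,"wy":0,"wz":0,"gripper":0},{"x":-18,"y":-16,"z":-12,"wx":0,"wy":0,"wz":0,"gripper":0},{"x":-18,"y":-16,"z":-12,"wx":0,"wy":0,"wz":0,"gripper":0}])

```text
time: 23.18
ee_pos: [467.5, -15.5, 213.2]
tool_rot: [[-0.203, 0.001, 0.979], [-0.979, 0.0, -0.203], [-0.0, -1.0, 0.001]]
force: [0.1, -0.6, -0.2]
opening: 0.998
```

```bash
python3 f.py
python3 - <<'E'
from h import *
s=arm.snapshot("scene");t=arm.snapshot("top")
a=cv2.resize(s["frame"][120:260,100:430],(790,335),interpolation=cv2.INTER_CUBIC)
b=cv2.resize(t["frame"][190:300,155:430],(660,264),interpolation=cv2.INTER_CUBIC);b=np.pad(b,((0,0),(0,130),(0,0)))
cv2.imwrite("pics/k.png",cv2.convertScaleAbs(np.vstack([a,b]),alpha=1.7))
E
```

```text
t 23.43 ee [469.4 -19.  212.8] F u,v,up [ 0.31 -0.25  0.27] sd [0.33 0.32 0.41] gap 1.0
```

View pics/k.png

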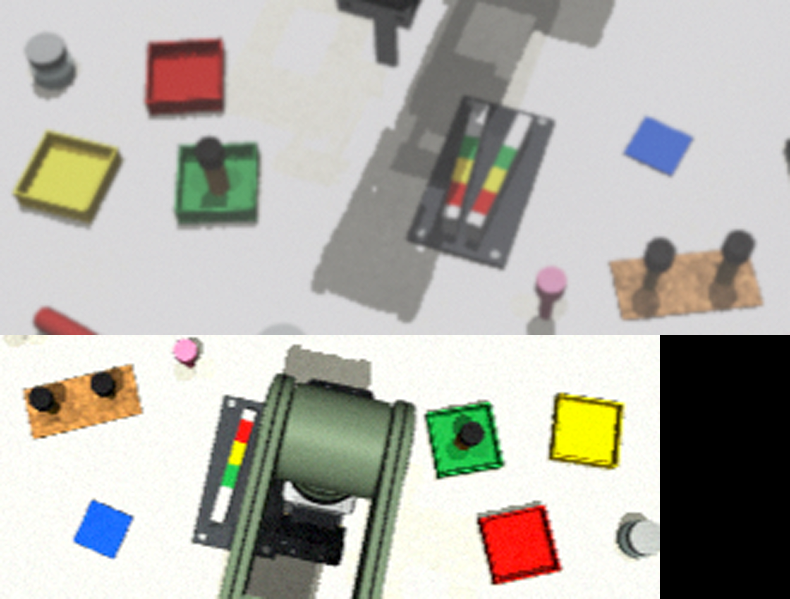

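The pillar stands upright in the green tray: base near (220,190) in the scene half, cap at (470,433) in the top half. The pad is empty, both cork pillars stand in place, and the gripper is clear. I hand in.

```bash
python3 -c "
from h import *
print(arm.job_done())"
```

```text
the job is handed in; nothing more can be done
None
```

The pillar from the blue pad wedged in the green band and now stands upright in the green tray. I handed the job in at about 23.5 s of the 64 s allowed.

- **Gauging:** I gripped it by the cap, entered at the mouth and slid it in 1 mm steps. It wedged with about 5.2 N along the slot and 0.3 N sideways, and I held it there for more than 0.3 s. Its axis stopped about 25 mm before the yellow middle, which is about 5 mm past the middle of green. The shank looked about 23 mm thick in the picture, which fits the 24 mm one.
- **Placing:** I drew it back out through the mouth and lowered it until it touched the tray floor, with a brief contact force of about 5 N. I then eased off, released and lifted clear.
- **Last checks:** The final pictures show the pillar upright near the middle of the tray and the gripper touching nothing. The two other pillars are still standing on the cork, and nothing else in those views has moved. The measured force is near zero.
- **Not confirmed or in disagreement:**
  - The two cameras disagreed by 2–5 mm on the pad and tray positions, so I used averages.
  - I inferred the force on each jaw from the wrist force and did not measure it directly.
  - The first move call was refused for missing keys and moved nothing.

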